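Break down two stacks of donated tins into the colour-coded sorting trays

ROBOT

A 7-joint arm with a two-finger parallel gripper is mounted at the origin on the work surface. World frame = base frame: x ahead of the robot, y to its left, z up, the work surface at z = 0. Lengths are in m, angles in rad, forces in N, time in s.
With the tool pointing down it reaches from about 0.425 to 0.875 m from the base axis. Payload 4.7 kg.
Tool frame: the origin (TCP) lies at the very end of the fingers, on their centre line; the grasp point (between the pads) lies 19 mm behind it; z points along the fingers, y is the direction in which the jaws open and shut (so a half turn about z gives the same grasp; the last joint's range is limited). The gripper opens to 87 mm and grips with 3 to 60 N. Pads are 19 mm wide; open, the fingers measure 117 mm over their backs; the gripper's body (75 mm by 190 mm) begins 51 mm behind the grasp point.
Start: joints at [-1.232, 0.321, -0.07, 1.45, 0.023, 1.371, -0.057], TCP at [0.207, 0.616, 0.223] pointing down, gripper open.
Joint ranges: [-2.86, 2.86], [-0.3, 2.09], [-1.38, 1.24], [0.06, 2.45], [-1.56, 4.7], [0.09, 2.05], [-2.69, 2.69]. Speed limits (rad/s): [2.57, 2.57, 3.14, 3.14, 3.14, 3.14, 3.14].

INTERFACE

Orientations are given as a rotation vector (axis times angle).
In Python, from bench import * gives the robot as it stands.
- The arm moves only by the shell command python3 -m jog 'ROWS' [OPENING] [FORCE]. ROWS is JSON, a list of rows, each a list of 4 numbers: the shift along the world's x, y, z in mm, then the turn about the world's z in rad. In form: [[x, y, z, twist], ...]. A call has exactly 8 rows; each row is the pose to reach, as a shift and turn from the pose commanded when the call began; what a row does not reach only later rows make up. A row lasts 1/8 s, in which the tool goes at most 62.5 mm and 10.7 degrees, less where a joint would pass 70% of its speed; a pose out of reach is approached as far as the arm can. A call with a gripper value outside its range is refused whole. OPENING is the opening, from -1 (shut) to 1 (fully open), set as the call begins (- or left out, the last holds). The fingers move at their own pace and stop on an object; FORCE is the grip in N (left out, the last holds). Time passes only in rows, so rows that repeat a pose let the fingers close, or fill a call up. It gives the time, the measured TCP pose, the force and the opening at its end, in the units of the state.
- get_state(): the state, without advancing time (a new reading comes with each control period).
- get_image(name): name is "side" or "top" or "wrist"; returns a dict with "image" (384x512x3 uint8, red, green, blue), "fx", "fy", "cx", "cy" (pixels), "position" and "rotation" of the camera in the world; the wrist camera has in their place "tool_from_camera" (4x4, takes a point from camera to tool coordinates, whose origin is the TCP and whose axes are the flange's). Camera axes: x right, y down, z forward; pixel columns grow to the right and rows downward; lengths in m; the calibration is good to about 2 mm. A picture is of the moment at which its call begins: read the wrist's pose just before it. There is no depth.
- close_job(): hands the job in, once; it reports no verdict.
The state is a dict: "time": time; "joint_positions": joint angles; "qd": joint speeds; "joint_torque": joint torques, N m; "position": TCP position; "tool_rot": TCP orientation; "ft_force": force on the tool from outside, world axes, zero at the start; "torque": the same for the moment, N m; "grip_width": opening from 0.0 (shut) to 1.0 (fully open).
Only numpy, scipy, OpenCV 4.12 (cv2) and the standard library are available. Lean on these libraries where they do the work, as an engineer would, in place of code of your own. Each camera call takes 0.05 s, during which the arm holds its last target. There are 200 camera calls.

TASK

Take the two stacks of donated tins apart and sort them: set each tin upright on the floor of the tray whose lining has the colour of the tin's lid. Set the tins down, do not drop them, knock them off the stack or tip them over, and leave the tape roll and the tall black can where they are.

Things in the scene. Friction and masses are not known exactly. Their poses are not given: they have to be found in the camera images.
- tin_green: A wide tin, green label and green plastic lid: a plain upright cylinder 66 mm in diameter and 60 mm tall, about 240 g, loose; one of the two wide tins that stand on the table, each with a slim tin on top of it. Origin: centre of its underside; z up along its axis; its yaw does not matter.
- tin_yellow: A wide tin, black label and yellow plastic lid: a plain upright cylinder 66 mm in diameter and 60 mm tall, about 240 g, loose; one of the two wide tins that stand on the table, each with a slim tin on top of it. Origin: centre of its underside; z up along its axis; its yaw does not matter.
- tin_red: A slim tin, red label and red plastic lid: a plain upright cylinder 46 mm in diameter and 56 mm tall, about 110 g, loose; stands at the start on one of the two wide tins (either one), up to about 6 mm off its centre. Origin: centre of its underside; z up along its axis; its yaw does not matter.
- tin_blue: A slim tin, blue label and blue plastic lid: a plain upright cylinder 46 mm in diameter and 56 mm tall, about 110 g, loose; stands at the start on one of the two wide tins (either one), up to about 6 mm off its centre. Origin: centre of its underside; z up along its axis; its yaw does not matter.
- tray_green: Low square cardboard tray lined with green card, for the tin with the green lid; fixed to the table. Inside 90 by 90 mm, outside 98 by 98 mm, walls 4 mm thick and 12 mm high from the table, floor 3 mm above the table. Origin: centre of its underside, on the table; z up, x and y along its sides.
- tray_yellow: Low square cardboard tray lined with yellow card, for the tin with the yellow lid; fixed to the table. Inside 90 by 90 mm, outside 98 by 98 mm, walls 4 mm thick and 12 mm high from the table, floor 3 mm above the table. Origin: centre of its underside, on the table; z up, x and y along its sides.
- tray_red: Low square cardboard tray lined with red card, for the tin with the red lid; fixed to the table. Inside 72 by 72 mm, outside 80 by 80 mm, walls 4 mm thick and 12 mm high from the table, floor 3 mm above the table. Origin: centre of its underside, on the table; z up, x and y along its sides.
- tray_blue: Low square cardboard tray lined with blue card, for the tin with the blue lid; fixed to the table. Inside 72 by 72 mm, outside 80 by 80 mm, walls 4 mm thick and 12 mm high from the table, floor 3 mm above the table. Origin: centre of its underside, on the table; z up, x and y along its sides.
- tape_roll: Bystander: a roll of amber packing tape lying flat, 100 mm in diameter, 48 mm high, loose, off to the left. Origin: centre of its underside.
- bean_can: Bystander: a tall can with a black label and a metal top, 86 mm in diameter, 118 mm high, loose, off to the right. Origin: centre of its underside. It is not part of the job.
Things that resemble listed ones, but are neither listed nor needed, are in the scene too. Leave any pink look-alike of the tin_yellow alone. What is shaped like the tray_red but pink is not meant.

How it is judged:
At the end, for the whole second after the job is handed in: Each of the four tins stands upright (within 0.08 rad) on the floor of the tray of its lid's colour (underside less than 7 mm above the table, axis within 20 mm of the tray's centre, which is all the play the walls leave), released and at rest (horizontal distance between tin_green and tray_green below 0.02 m and z of tin_green in the frame of tray_green between 0 and 0.007 m and angle between each of tin_green, tin_yellow, tin_red, tin_blue's own z axis and vertical below 0.08 rad and linear speed of each of tin_green, tin_yellow, tin_red, tin_blue below 0.02 m/s and angular speed of each of tin_green, tin_yellow, tin_red, tin_blue below 0.2 rad/s and horizontal distance between tin_yellow and tray_yellow below 0.02 m and z of tin_yellow in the frame of tray_yellow between 0 and 0.007 m and horizontal distance between tin_red and tray_red below 0.02 m and z of tin_red in the frame of tray_red between 0 and 0.007 m and horizontal distance between tin_blue and tray_blue below 0.02 m and z of tin_blue in the frame of tray_blue between 0 and 0.007 m); the robot touches nothing.
It fails at once if a tin is dropped, thrown or knocked off (moves faster than 0.6 m/s while the gripper is not touching it) ((contact force between tin_green and the fingers below 0.05 N and linear speed of tin_green above 0.6 m/s) or (contact force between tin_yellow and the fingers below 0.05 N and linear speed of tin_yellow above 0.6 m/s) or (contact force between tin_red and the fingers below 0.05 N and linear speed of tin_red above 0.6 m/s) or (contact force between tin_blue and the fingers below 0.05 N and linear speed of tin_blue above 0.6 m/s)).
It fails at once if a tin is tipped over (more than 1 rad) (angle between any of tin_green, tin_yellow, tin_red, tin_blue's own z axis and vertical above 1 rad).
It fails at once if the tape roll or the tall black can is shifted more than 30 mm (distance of any of tape_roll, bean_can from where it was at the start of the episode above 0.03 m).
It also fails if it takes over 128 s, if anything falls off the work surface, if the arm or the gripper's body presses on something with over 40 N, if the wrist force passes 120 N, or if a joint passes its speed limit or range.

## Working session

There is one attempt and no reset: what is moved stays moved. The work goes in short steps, Python scripts to look and compute and a shell command to move; the robot and the scene stay as the last step left them, time stands still between calls to the robot, and variables do not carry over. Pictures are saved under pics/ and viewed, about 12 in all and at most 16, crops included, and the job is handed in when it is done.

```bash
mkdir -p pics
python3 - <<'E'
from bench import *
import cv2,numpy as np
s=get_state();print(s['time'],s['position'],s['tool_rot'],s['grip_width'])
a=[]
for n in("top","side"):
    d=get_image(n);im=d['image'][:,:,::-1];cv2.imwrite(f'pics/{n}0.png',im);np.savez(f'{n}0.npz',**d)
    print(n,d['fx'],d['cx'],d['cy'],d['position'],np.round(d['rotation'],3).tolist())
E
```

```text
0.0 [0.20726619 0.61545394 0.22143595] [-0.50784664 -3.10003874  0.00311623] 0.9993993849400807
top 469.023523166315 258.516664519045 188.43348754632217 [ 0.3415945  -0.00305565  1.52184912] [-2.177, 2.136, -0.173]
side 495.43452620866753 257.10694079273543 190.61660460454996 [ 0.34176771 -1.02209017  1.34538346] [-2.443, 0.253, -0.068]
```

View pics/top0.png

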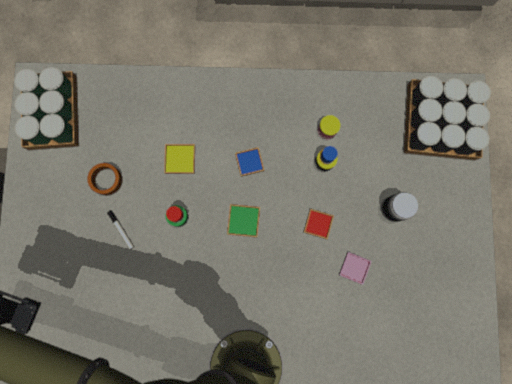

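View pics/side0.png

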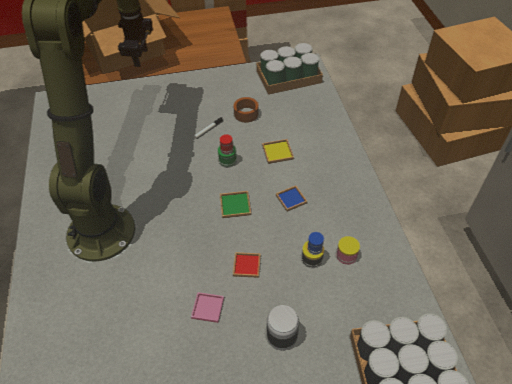

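The top view shows red on green at (176,215) and blue on yellow at (328,157). The pink-label look-alike with a yellow lid is at (330,125). The trays are yellow (180,159), blue (250,161), green (243,220) and red (319,223).

```bash
cat > h.py <<'E'
import cv2,numpy as np
from scipy.spatial.transform import Rotation as R
HUE={'red':[(0,6),(174,180)],'yellow':[(24,34)],'green':[(50,80)],'blue':[(105,125)]}
def mask(img,c):
    h=cv2.cvtColor(np.ascontiguousarray(img),cv2.COLOR_RGB2HSV);m=np.zeros(h.shape[:2],np.uint8)
    for a,b in HUE[c]: m|=cv2.inRange(h,(a,130,60),(b,255,255))
    return m
def rot(d): return R.from_rotvec(d['rotation']).as_matrix()
def cast(d,uv,z,Rm=None,p=None):
    Rm=rot(d) if Rm is None else Rm; p=np.array(d['position']) if p is None else p
    v=Rm@np.array([(uv[0]-d['cx'])/d['fx'],(uv[1]-d['cy'])/d['fy'],1]); return p+v*(z-p[2])/v[2]
def blobs(m,amin=60):
    cs,_=cv2.findContours(m,cv2.RETR_EXTERNAL,cv2.CHAIN_APPROX_NONE); return [c for c in cs if cv2.contourArea(c)>amin]
E
python3 - <<'E'
from h import *
d=np.load('top0.npz')
for n in('top','side'):
  d=np.load(n+'0.npz')
  for c in HUE:
    for b in blobs(mask(d['image'],c)):
        (u,v),(w,h),a=cv2.minAreaRect(b)
        p=cast(d,(u,v),.003); q=cast(d,(u,v),.116)
        r=cv2.boxPoints(((u,v),(w,h),a)); e=cast(d,r[1],.003)-cast(d,r[0],.003)
        print(n,c,(round(u),round(v)),cv2.contourArea(b),'z3',p.round(3)[:2],'z116',q.round(3)[:2],'z60',cast(d,(u,v),.06).round(3)[:2],'ang',round(np.degrees(np.arctan2(e[1],e[0]))%90))
E
```

```text
top red (318, 223) 413.5 z3 [ 0.447 -0.227] z116 [ 0.44 -0.21] z60 [ 0.443 -0.218] ang 74
top red (174, 214) 166.0 z3 [0.469 0.242] z116 [0.459 0.223] z60 [0.464 0.232] ang 47
top yellow (325, 162) 110.5 z3 [ 0.652 -0.25 ] z116 [ 0.629 -0.232] z60 [ 0.64  -0.241] ang 71
top yellow (179, 158) 675.5 z3 [0.654 0.233] z116 [0.631 0.216] z60 [0.642 0.224] ang 1
top yellow (329, 125) 291.5 z3 [ 0.778 -0.263] z116 [ 0.746 -0.244] z60 [ 0.762 -0.253] ang 46
top green (243, 220) 621.0 z3 [0.453 0.017] z116 [0.445 0.016] z60 [0.449 0.017] ang 86
top blue (249, 161) 363.5 z3 [0.648 0.002] z116 [0.625 0.002] z60 [0.636 0.002] ang 16
top blue (329, 154) 148.0 z3 [ 0.678 -0.262] z116 [ 0.653 -0.243] z60 [ 0.666 -0.252] ang 1
side red (246, 264) 381.5 z3 [ 0.448 -0.223] z116 [ 0.439 -0.29 ] z60 [ 0.443 -0.257] ang 77
side red (226, 140) 85.5 z3 [0.472 0.336] z116 [0.461 0.221] z60 [0.467 0.278] ang 78
side red (238, 18) 167.0 z3 [0.669 1.151] z116 [0.641 0.968] z60 [0.655 1.059] ang 77
side red (265, 2) 71.0 z3 [0.828 1.27 ] z116 [0.787 1.077] z60 [0.807 1.173] ang 77
side red (12, 18) 718.5 z3 [-0.431  1.415] z116 [-0.366  1.21 ] z60 [-0.398  1.312] ang 77
side yellow (311, 252) 80.5 z3 [ 0.657 -0.222] z116 [ 0.63 -0.29] z60 [ 0.643 -0.256] ang 44
side yellow (349, 245) 286.5 z3 [ 0.781 -0.223] z116 [ 0.744 -0.29 ] z60 [ 0.763 -0.257] ang 51
side yellow (277, 150) 332.0 z3 [0.654 0.236] z116 [0.628 0.13 ] z60 [0.641 0.182] ang 1
side green (235, 203) 393.5 z3 [0.454 0.022] z116 [ 0.445 -0.066] z60 [ 0.449 -0.023] ang 86
side blue (316, 238) 122.5 z3 [ 0.686 -0.174] z116 [ 0.657 -0.245] z60 [ 0.671 -0.21 ] ang 78
side blue (291, 198) 235.0 z3 [0.649 0.006] z116 [ 0.623 -0.08 ] z60 [ 0.636 -0.037] ang 15
```

```bash
python3 -m jog '[[31,-49,0,0.04],[63,-98,0,0.08],[95,-147,0,0.12],[126,-196,0,0.16],[158,-245,0,0.2],[190,-295,0,0.24],[221,-344,0,0.28],[253,-393,0,0.325]]' 1 15
python3 -m jog '[[0,0,0,0],[0,0,0,0],[0,0,0,0],[0,0,0,0],[0,0,0,0],[0,0,0,0],[0,0,0,0],[0,0,0,0]]'
cat >> h.py <<'E'
def wrist(name):
    from bench import get_state,get_image
    s=get_state();d=dict(get_image('wrist'));T=np.array(d['tool_from_camera'])
    Rt=R.from_rotvec(s['tool_rot']).as_matrix()
    d['Rm']=Rt@T[:3,:3];d['p']=np.array(s['position'])+Rt@T[:3,3]
    cv2.imwrite(f'pics/{name}.png',d['image'][:,:,::-1]);print(s['time'],np.round(s['position'],4),np.round(s['tool_rot'],3),'cam',d['p'].round(3));return d
E
python3 - <<'E'
from h import *
d=wrist('w1')
for c in ('red','green'):
  for b in blobs(mask(d['image'],c),300):
    (u,v),r=cv2.minEnclosingCircle(b);print(c,(u,v),r,cv2.contourArea(b),[cast(d,(u,v),z,d['Rm'],d['p']).round(4)[:2] for z in(.116,.06)])
E
```

```text
time: 1.1
position: [0.461, 0.2213, 0.2224]
tool_rot: [0.003, -3.142, -0.0]
ft_force: [-0.3, 0.3, -0.5]
grip_width: 1.0
time: 2.1
position: [0.4605, 0.223, 0.2226]
tool_rot: [-0.0, 3.142, 0.0]
ft_force: [-0.1, -0.9, 0.7]
grip_width: 1.001
2.1 [0.4605 0.223  0.2226] [-0.     3.142  0.   ] cam [0.381 0.223 0.385]
red (257.1707763671875, 187.8909454345703) 26.616256713867188 1896.5 [array([0.4582, 0.2256]), array([0.4742, 0.2262])]
green (258.841064453125, 173.8211212158203) 29.076038360595703 774.0 [array([0.4445, 0.2272]), array([0.4576, 0.228 ])]
green (95.0, 160.0) 49.49757385253906 4152.0 [array([0.4313, 0.0752]), array([0.4417, 0.0445])]
```

View pics/w1.png

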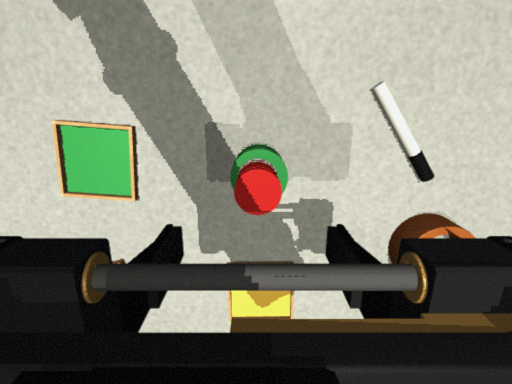

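Wrist view: the red lid is centred at (257,188) over the green lid, between the open fingers, so I go down to it.

```bash
python3 -m jog '[[-2,2,-30,0],[-2,2,-60,0],[-2,2,-90,0],[-2,2,-115,0],[-2,2,-130,0],[-2,2,-140,0],[-2,2,-142,0],[-2,2,-142,0]]'
python3 -m jog '[[0,0,0,0],[0,0,0,0],[0,0,0,0],[0,0,0,0],[0,0,0,0],[0,0,0,0],[0,0,0,0],[0,0,0,0]]' -1 12
```

```text
time: 3.15
position: [0.4589, 0.2253, 0.0812]
tool_rot: [-0.0, 3.141, 0.001]
ft_force: [0.1, -0.2, -0.3]
grip_width: 0.998
time: 4.15
position: [0.4585, 0.2252, 0.0806]
tool_rot: [-0.0, 3.141, 0.001]
ft_force: [-0.1, 1.1, 0.3]
grip_width: 0.527
```

```bash
python3 -m jog '[[0,0,10,0],[0,0,30,0],[0,0,60,0],[0,0,80,0],[-1,-25,80,0],[-2,-65,80,0],[-3,-110,80,0],[-4,-155,80,0]]'
python3 -m jog '[[-1,-45,0,0],[-2,-90,0,0],[-3,-135,0,0],[-4,-180,0,0],[-5,-225,0,0],[-6,-265,0,0],[-7,-287,0,0],[-7,-295,0,0]]'
python3 -m jog '[[0,0,0,0],[0,0,0,0],[0,0,-30,0],[0,0,-60,0],[0,0,-85,0],[0,0,-100,0],[0,0,-110,0],[0,0,-115,0]]'
python3 - <<'E'
from h import *
d=wrist('w2')
for b in blobs(mask(d['image'],'red'),300):
    (u,v),(w,h),a=cv2.minAreaRect(b);print((u,v),w,h,cv2.contourArea(b),[cast(d,(u,v),z,d['Rm'],d['p']).round(4)[:2] for z in(.003,.1)])
E
```

```text
time: 5.15
position: [0.4542, 0.0683, 0.1611]
tool_rot: [-0.0, 3.141, 0.0]
ft_force: [0.7, 0.2, -0.9]
grip_width: 0.519
time: 6.15
position: [0.4469, -0.2265, 0.1609]
tool_rot: [-0.004, -3.142, 0.0]
ft_force: [-0.6, 0.1, -1.4]
grip_width: 0.526
time: 7.15
position: [0.4478, -0.2248, 0.0455]
tool_rot: [-0.001, 3.141, 0.0]
ft_force: [-0.0, -0.1, -1.6]
grip_width: 0.526
7.15 [ 0.4478 -0.2248  0.0455] [-1.000e-03  3.141e+00  0.000e+00] cam [ 0.369 -0.225  0.208]
(254.0, 304.0) 26.0 86.0 1612.0 [array([ 0.5268, -0.2252]), array([ 0.452, -0.225])]
(254.4195098876953, 219.48223876953125) 101.92216491699219 103.71026611328125 8398.0 [array([ 0.4519, -0.2248]), array([ 0.4125, -0.2249])]
```

View pics/w2.png

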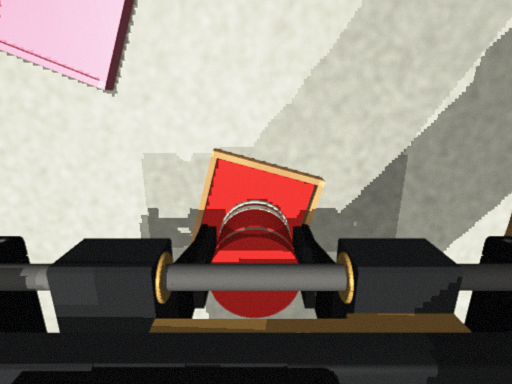

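Wrist view: the tin hangs centred over the red tray (tray centre about (257,220)). I set it down and release.

```bash
python3 -m jog '[[0,0,-8,0],[0,0,-14,0],[0,0,-18,0],[0,0,-20,0],[0,0,-21,0],[0,0,-22,0],[0,0,-22,0],[0,0,-22,0]]'
python3 -m jog '[[0,0,0,0],[0,0,0,0],[0,0,0,0],[0,0,0,0],[0,0,0,0],[0,0,0,0],[0,0,0,0],[0,0,0,0]]' 1
python3 -m jog '[[0,0,15,0],[0,0,45,0],[0,0,90,0],[0,0,140,0],[0,0,190,0],[40,-3,200,0],[80,-8,200,0],[125,-12,200,0]]'
```

```text
time: 8.2
position: [0.4476, -0.225, 0.0237]
tool_rot: [-0.0, 3.141, 0.0]
ft_force: [-0.2, 0.4, -1.5]
grip_width: 0.523
time: 9.2
position: [0.4474, -0.225, 0.0236]
tool_rot: [0.0, -3.142, -0.0]
ft_force: [-0.0, 0.5, -0.7]
grip_width: 0.996
time: 10.2
position: [0.5739, -0.2372, 0.2255]
tool_rot: [-0.0, 3.139, -0.0]
ft_force: [-0.2, -0.3, 0.6]
grip_width: 1.002
```

```bash
python3 -m jog '[[30,-3,0,0],[60,-5,0,0],[81,-7,0,0],[81,-7,0,0],[81,-7,0,0],[81,-7,0,0],[81,-7,0,0],[81,-7,0,0]]'
python3 - <<'E'
from h import *
d=wrist('w3')
for c in ('blue','yellow'):
  for b in blobs(mask(d['image'],c),300):
    (u,v),r=cv2.minEnclosingCircle(b);print(c,(u,v),r,cv2.contourArea(b),[cast(d,(u,v),z,d['Rm'],d['p']).round(4)[:2] for z in(.116,.06)])
E
```

```text
time: 11.2
position: [0.6532, -0.2439, 0.2239]
tool_rot: [-0.0, 3.141, 0.001]
ft_force: [-0.2, 0.5, 0.4]
grip_width: 1.004
11.2 [ 0.6532 -0.2439  0.2239] [-0.000e+00  3.141e+00  1.000e-03] cam [ 0.574 -0.244  0.387]
blue (253.5, 190.0) 26.120014190673828 1819.5 [array([ 0.6535, -0.2447]), array([ 0.6699, -0.2449])]
blue (444.0, 161.5) 38.20022964477539 2509.5 [array([ 0.6259, -0.0671]), array([ 0.6366, -0.0305])]
yellow (253.16574096679688, 173.69061279296875) 28.661907196044922 934.0 [array([ 0.6374, -0.245 ]), array([ 0.6506, -0.2453])]
```

View pics/w3.png

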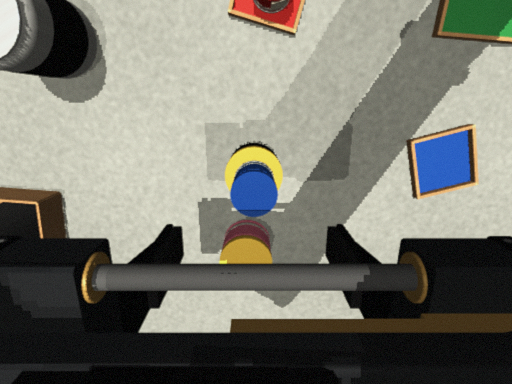

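Wrist view: the blue lid is at (253,190) on the yellow tin, the blue tray is at (444,161), and the look-alike is behind at (246,245). The tin is well centred between the jaws.

```bash
python3 -m jog '[[0,-1,-30,0],[0,-1,-60,0],[0,-1,-90,0],[0,-1,-115,0],[0,-1,-130,0],[0,-1,-140,0],[0,-1,-143,0],[0,-1,-143,0]]'
python3 -m jog '[[0,0,0,0],[0,0,0,0],[0,0,0,0],[0,0,0,0],[0,0,0,0],[0,0,0,0],[0,0,0,0],[0,0,0,0]]' -1 12
python3 -m jog '[[0,0,10,0],[0,0,30,0],[0,0,60,0],[0,0,80,0],[0,15,80,0],[0,45,80,0],[0,85,80,0],[-2,125,80,0]]'
python3 -m jog '[[-1,40,0,0],[-2,80,0,0],[-3,110,0,0],[-3,124,0,0],[-3,124,-20,0],[-3,124,-50,0],[-3,124,-80,0],[-3,124,-100,0]]'
python3 - <<'E'
from h import *
d=wrist('w4')
for b in blobs(mask(d['image'],'blue'),300):
    (u,v),(w,h),a=cv2.minAreaRect(b);print((u,v),w,h,cv2.contourArea(b),[cast(d,(u,v),z,d['Rm'],d['p']).round(4)[:2] for z in(.003,.1)])
E
```

```text
time: 12.25
position: [0.6538, -0.2452, 0.0812]
tool_rot: [-0.0, 3.141, -0.0]
ft_force: [0.2, -0.5, 0.2]
grip_width: 0.998
time: 13.25
position: [0.6535, -0.2449, 0.0806]
tool_rot: [0.0, -3.142, -0.0]
ft_force: [0.4, 0.8, -0.2]
grip_width: 0.525
time: 14.25
position: [0.6507, -0.117, 0.1592]
tool_rot: [0.002, -3.14, -0.002]
ft_force: [0.7, -0.4, -1.7]
grip_width: 0.526
time: 15.25
position: [0.6468, 0.0017, 0.0576]
tool_rot: [-0.004, -3.138, 0.002]
ft_force: [0.0, -1.2, -1.9]
grip_width: 0.521
15.25 [0.6468 0.0017 0.0576] [-4.000e-03 -3.138e+00  2.000e-03] cam [0.568 0.002 0.221]
(254.5, 304.0) 26.0 85.0 1623.5 [array([0.7347, 0.0014]), array([0.6605, 0.0017])]
(254.4032745361328, 216.60452270507812) 105.3926773071289 98.74787139892578 8153.0 [array([0.6532, 0.0016]), array([0.6153, 0.0018])]
```

View pics/w4.png

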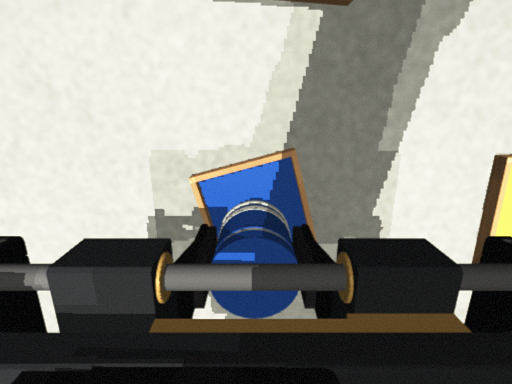

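The blue tin hangs over the blue tray, whose far corners (192,180) and (293,152) sit evenly about it. I set it down.

```bash
python3 -m jog '[[0,0,-10,0],[0,0,-20,0],[0,0,-28,0],[0,0,-33,0],[0,0,-35,0],[0,0,-36,0],[0,0,-37,0],[0,0,-37,0]]'
python3 -m jog '[[0,0,0,0],[0,0,0,0],[0,0,0,0],[0,0,0,0],[0,0,0,0],[0,0,0,0],[0,0,0,0],[0,0,0,0]]' 1
python3 -m jog '[[0,0,15,0],[0,0,45,0],[0,0,90,0],[0,0,140,0],[0,-20,180,0],[0,-70,180,0],[0,-120,180,0],[0,-170,180,0]]'
python3 -m jog '[[3,-50,0,0],[3,-79,0,0],[3,-79,0,0],[3,-79,0,0],[3,-79,0,0],[3,-79,0,0],[3,-79,0,0],[3,-79,0,0]]'
python3 - <<'E'
from h import *
d=wrist('w5')
for c in ('blue','yellow'):
  for b in blobs(mask(d['image'],c),300):
    (u,v),r=cv2.minEnclosingCircle(b);print(c,(u,v),r,cv2.contourArea(b),[cast(d,(u,v),z,d['Rm'],d['p']).round(4)[:2] for z in(.116,.06)])
E
```

```text
time: 16.3
position: [0.6486, 0.004, 0.0237]
tool_rot: [-0.0, 3.141, 0.0]
ft_force: [0.4, -0.7, -2.6]
grip_width: 0.523
time: 17.3
position: [0.6484, 0.004, 0.0236]
tool_rot: [0.0, -3.142, -0.0]
ft_force: [0.5, 0.8, -0.2]
grip_width: 1.0
time: 18.3
position: [0.6486, -0.1675, 0.2052]
tool_rot: [-0.001, 3.14, 0.0]
ft_force: [-0.5, -0.3, -0.1]
grip_width: 0.997
time: 19.3
position: [0.6515, -0.2447, 0.2036]
tool_rot: [-0.001, 3.141, 0.0]
ft_force: [-1.0, -0.2, 0.6]
grip_width: 0.996
19.3 [ 0.6515 -0.2447  0.2036] [-1.000e-03  3.141e+00  0.000e+00] cam [ 0.572 -0.245  0.366]
blue (462.9449768066406, 168.7811279296875) 44.142669677734375 2747.0 [array([ 0.6266, -0.0635]), array([ 0.6387, -0.0229])]
yellow (253.8434295654297, 180.193603515625) 30.446857452392578 2677.0 [array([ 0.6369, -0.2452]), array([ 0.6513, -0.2453])]
```

```bash
python3 -m jog '[[0,-1,-35,0],[0,-1,-70,0],[0,-1,-105,0],[0,-1,-135,0],[0,-1,-155,0],[0,-1,-170,0],[0,-1,-177,0],[0,-1,-178,0]]'
python3 -m jog '[[0,0,0,0],[0,0,0,0],[0,0,0,0],[0,0,0,0],[0,0,0,0],[0,0,0,0],[0,0,0,0],[0,0,0,0]]' -1 20
python3 -m jog '[[0,0,10,0],[0,0,30,0],[0,0,60,0],[0,0,90,0],[0,0,115,0],[0,20,120,0],[0,55,120,0],[0,100,120,0]]'
python3 -m jog '[[0,45,0,0],[0,90,0,0],[0,135,0,0],[0,180,0,0],[0,225,0,0],[0,270,0,0],[1,315,0,0],[2,345,0,0]]'
python3 -m jog '[[1,25,0,0],[1,34,0,0],[1,34,0,0],[1,34,-25,0],[1,34,-55,0],[1,34,-80,0],[1,34,-90,0],[1,34,-95,0]]'
python3 - <<'E'
from h import *
d=wrist('w6')
for b in blobs(mask(d['image'],'yellow'),300):
    (u,v),(w,h),a=cv2.minAreaRect(b);print((u,v),w,h,cv2.contourArea(b),[cast(d,(u,v),z,d['Rm'],d['p']).round(4)[:2] for z in(.003,.1)])
E
```

```text
time: 20.35
position: [0.6517, -0.2461, 0.0258]
tool_rot: [-0.0, 3.141, -0.0]
ft_force: [0.3, -0.5, -0.5]
grip_width: 1.004
time: 21.35
position: [0.6518, -0.2457, 0.0262]
tool_rot: [-0.001, 3.141, 0.001]
ft_force: [-1.4, 2.1, 4.6]
grip_width: 0.752
time: 22.35
position: [0.6507, -0.1444, 0.1449]
tool_rot: [-0.002, -3.141, -0.001]
ft_force: [0.4, 1.5, -2.8]
grip_width: 0.751
time: 23.35
position: [0.6513, 0.2042, 0.1444]
tool_rot: [0.007, -3.139, -0.002]
ft_force: [0.1, 0.2, -2.1]
grip_width: 0.75
time: 24.35
position: [0.6549, 0.2317, 0.0507]
tool_rot: [0.002, 3.141, -0.001]
ft_force: [0.6, 0.1, -2.4]
grip_width: 0.758
24.35 [0.6549 0.2317 0.0507] [ 2.000e-03  3.141e+00 -1.000e-03] cam [0.576 0.232 0.213]
```

View pics/w6.png

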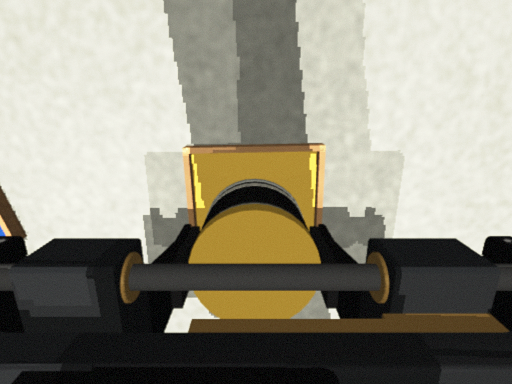

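The yellow tin hangs centred in its tray: the walls are at columns 187 and 323, the tin at 254.

```bash
python3 -m jog '[[0,0,-8,0],[0,0,-14,0],[0,0,-18,0],[0,0,-20,0],[0,0,-21,0],[0,0,-22,0],[0,0,-22,0],[0,0,-22,0]]'
python3 -m jog '[[0,0,0,0],[0,0,0,0],[0,0,0,0],[0,0,0,0],[0,0,0,0],[0,0,0,0],[0,0,0,0],[0,0,0,0]]' 1
python3 -m jog '[[0,0,15,0],[0,0,45,0],[0,0,90,0],[0,0,135,0],[-20,0,175,0],[-70,-2,175,0],[-120,-4,175,0],[-170,-6,175,0]]'
python3 -m jog '[[-26,-2,0,0],[-26,-2,0,0],[-26,-2,0,0],[-26,-2,0,0],[-26,-2,0,0],[-26,-2,0,0],[-26,-2,0,0],[-26,-2,0,0]]'
python3 - <<'E'
from h import *
d=wrist('w7')
for b in blobs(mask(d['image'],'green'),300):
    (u,v),r=cv2.minEnclosingCircle(b);print((u,v),r,cv2.contourArea(b),[cast(d,(u,v),z,d['Rm'],d['p']).round(4)[:2] for z in(.003,.06)])
E
```

```text
time: 25.4
position: [0.6546, 0.2331, 0.0292]
tool_rot: [-0.0, 3.141, 0.001]
ft_force: [-1.2, -0.3, 2.7]
grip_width: 0.752
time: 26.4
position: [0.6545, 0.233, 0.0286]
tool_rot: [-0.0, 3.142, 0.0]
ft_force: [-0.1, -0.0, -0.7]
grip_width: 1.002
time: 27.4
position: [0.4833, 0.2268, 0.2046]
tool_rot: [0.0, 3.141, 0.002]
ft_force: [0.5, 0.7, 0.3]
grip_width: 1.001
time: 28.4
position: [0.4585, 0.225, 0.2035]
tool_rot: [0.0, -3.142, 0.0]
ft_force: [-0.1, 0.3, -0.7]
grip_width: 1.001
28.4 [0.4585 0.225  0.2035] [ 0.    -3.142  0.   ] cam [0.379 0.225 0.366]
(256.89837646484375, 179.8738555908203) 31.471113204956055 2829.0 [array([0.4724, 0.2282]), array([0.4578, 0.2277])]
(85.5, 164.5) 51.618892669677734 4520.0 [array([0.4524, 0.0128]), array([0.4409, 0.0461])]
```

```bash
python3 -m jog '[[0,2,-35,0],[0,2,-70,0],[0,2,-105,0],[0,2,-135,0],[0,2,-155,0],[0,2,-170,0],[0,2,-177,0],[0,2,-178,0]]'
python3 -m jog '[[0,0,0,0],[0,0,0,0],[0,0,0,0],[0,0,0,0],[0,0,0,0],[0,0,0,0],[0,0,0,0],[0,0,0,0]]' -1 20
python3 -m jog '[[0,0,10,0],[0,0,30,0],[0,0,60,0],[0,0,80,0],[0,-15,80,0],[0,-45,80,0],[-2,-90,80,0],[-4,-130,80,0]]'
python3 -m jog '[[0,-40,0,0],[0,-70,0,0],[0,-78,0,0],[0,-78,0,0],[0,-78,-20,0],[0,-78,-40,0],[0,-78,-52,0],[0,-78,-55,0]]'
python3 - <<'E'
from h import *
wrist('w8')
E
```

```text
time: 29.45
position: [0.4586, 0.2271, 0.0256]
tool_rot: [-0.0, 3.141, 0.0]
ft_force: [0.5, -0.3, 0.0]
grip_width: 0.999
time: 30.45
position: [0.4588, 0.2275, 0.026]
tool_rot: [-0.0, 3.141, 0.001]
ft_force: [-1.0, 1.6, 5.2]
grip_width: 0.75
time: 31.45
position: [0.4528, 0.0937, 0.104]
tool_rot: [-0.001, -3.139, 0.003]
ft_force: [-0.3, -1.7, -2.4]
grip_width: 0.752
time: 32.45
position: [0.4538, 0.0195, 0.0498]
tool_rot: [0.002, -3.14, 0.001]
ft_force: [-0.1, 0.3, -2.6]
grip_width: 0.753
32.45 [0.4538 0.0195 0.0498] [ 2.00e-03 -3.14e+00  1.00e-03] cam [0.375 0.02  0.213]
```

View pics/w8.png

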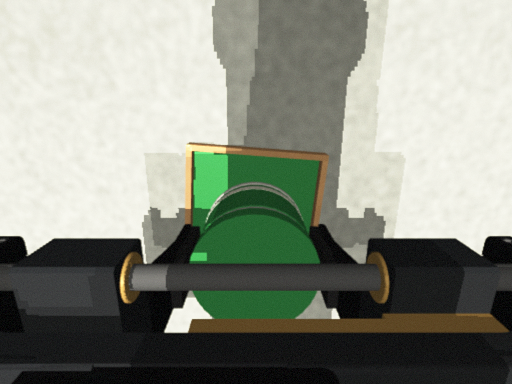

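The green tin hangs centred over the green tray (walls at columns 187 and 322, tin at 254). I set it down, release, and retreat up and aside to leave the top view free.

```bash
python3 -m jog '[[0,0,-8,0],[0,0,-14,0],[0,0,-18,0],[0,0,-20,0],[0,0,-21,0],[0,0,-22,0],[0,0,-22,0],[0,0,-22,0]]'
python3 -m jog '[[0,0,0,0],[0,0,0,0],[0,0,0,0],[0,0,0,0],[0,0,0,0],[0,0,0,0],[0,0,0,0],[0,0,0,0]]' 1
python3 -m jog '[[0,0,15,0],[0,0,45,0],[0,0,90,0],[0,0,135,0],[0,0,175,0],[0,50,190,0],[0,100,190,0],[0,150,190,0]]'
python3 -m jog '[[-15,55,0,0],[-35,110,0,0],[-60,165,0,0],[-90,220,0,0],[-120,275,0,0],[-150,325,0,0],[-180,365,0,0],[-200,390,0,0]]'
python3 -m jog '[[0,0,0,0],[0,0,0,0],[0,0,0,0],[0,0,0,0],[0,0,0,0],[0,0,0,0],[0,0,0,0],[0,0,0,0]]'
python3 - <<'E'
from bench import *
from h import *
H={'red':.059,'blue':.059,'yellow':.063,'green':.063}
ims=[]
for n in('top','side'):
  d=get_image(n);ims.append(d['image'][70:310,90:430,::-1])
  for c in HUE:
    for b in blobs(mask(d['image'],c)):
      (u,v),r=cv2.minEnclosingCircle(b);print(n,c,round(u),round(v),cv2.contourArea(b),cast(d,(u,v),.003).round(3)[:2],'lid',cast(d,(u,v),H[c]).round(3)[:2])
cv2.imwrite('pics/end.png',np.hstack(ims))
E
```

```text
time: 33.5
position: [0.4546, 0.019, 0.0291]
tool_rot: [-0.0, 3.142, 0.001]
ft_force: [-2.9, -0.4, 6.2]
grip_width: 0.756
time: 34.5
position: [0.4545, 0.019, 0.0286]
tool_rot: [-0.0, 3.142, 0.0]
ft_force: [-0.3, 0.8, -0.2]
grip_width: 1.003
time: 35.5
position: [0.4548, 0.1703, 0.2203]
tool_rot: [0.001, 3.139, 0.003]
ft_force: [1.5, -0.8, 0.1]
grip_width: 1.005
time: 36.5
position: [0.2521, 0.5611, 0.2196]
tool_rot: [-0.005, 3.141, 0.001]
ft_force: [-0.2, 0.4, 1.1]
grip_width: 1.002
time: 37.5
position: [0.2544, 0.559, 0.2185]
tool_rot: [-0.0, 3.142, -0.0]
ft_force: [0.0, -0.4, 0.8]
grip_width: 1.004
top red 318 223 412.5 [ 0.447 -0.226] lid [ 0.444 -0.218]
top yellow 179 158 684.5 [0.654 0.233] lid [0.641 0.224]
top yellow 329 125 291.5 [ 0.777 -0.263] lid [ 0.76  -0.253]
top green 244 220 617.0 [0.454 0.016] lid [0.449 0.016]
top blue 250 161 373.5 [0.649 0.001] lid [0.637 0.001]
side red 246 263 448.5 [ 0.449 -0.219] lid [ 0.444 -0.253]
side red 239 18 167.0 [0.673 1.152] lid [0.659 1.061]
side red 264 2 73.0 [0.823 1.272] lid [0.803 1.176]
side red 4 18 104.0 [-0.473  1.425] lid [-0.439  1.323]
side yellow 349 245 288.5 [ 0.781 -0.223] lid [ 0.761 -0.259]
side yellow 278 148 236.5 [0.66  0.246] lid [0.645 0.189]
side green 232 200 241.5 [0.447 0.039] lid [ 0.442 -0.009]
side blue 293 188 83.5 [0.665 0.044] lid [ 0.652 -0.001]
```

View pics/end.png

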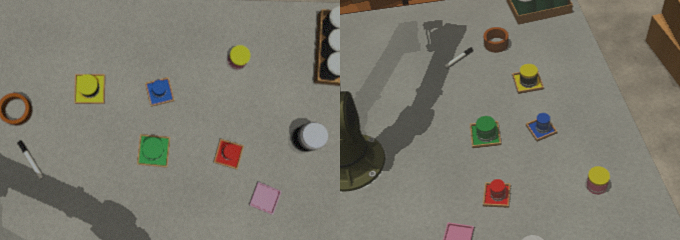

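Both views show each tin upright in its own tray, with the bystanders unmoved and the arm clear.

```bash
python3 -c "from bench import *; print(close_job())"
```

```text
the job is handed in; nothing more can be done
None
```

I unstacked and sorted all four tins (red, blue, yellow, then green), setting each one down in its matching tray, and handed the job in at about 37.5 s of the 128 s allowed.

- **Tins:** The last top and side pictures show every tin upright in the tray of its lid's colour. At each release the tool was within about 2 mm of the tray centre I had measured, at the height where the tin rests on the tray floor.
- **Rest of the scene:** The arm was clear of everything. By eye, the tape roll, the black can and the pink look-alikes were where they started. I did not measure the roll's or the can's position at the end.
- **Weak check:** The final colour masks merged each lid with its tray lining, so they gave no separate measurement of the tin centres. That rests on the release positions and on the pictures.
- **Failures:** No check failed. The top and side views disagreed by up to about 5 mm on the tray positions, and I used the average.

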